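# Tip two parts cartons over, labels up

### The arm

A 7-joint arm with a two-finger parallel gripper is mounted at the origin on the work surface. World frame = base frame: x ahead of the robot, y to its left, z up, the work surface at z = 0. Lengths are in mm, angles in rad, forces in N, time in s.
With the tool pointing down it reaches from about 400 to 875 mm from the base axis. Payload 19.3 kg.
Tool frame: the origin (TCP) lies midway between the tips of the shut fingers; the grasp point (between the pads) lies 19 mm behind it; z points along the fingers, y is the direction in which the jaws open and shut (so a half turn about z gives the same grasp; the last joint's range is limited). The gripper opens to 85 mm and grips with 20 to 120 N. Pads are 22 mm wide; open, the fingers measure 114 mm over their backs; the gripper's body (76 mm by 85 mm) begins 54 mm behind the grasp point. The pads swing forward as they close: fully open they stand 13 mm farther back than shut.
Start: joints at [-1.405, 0.521, -0.036, 1.599, 0.021, 1.021, -0.113], TCP at [146.033, 607.692, 231.291] pointing down, gripper open.
Joint ranges: [-2.91, 2.91], [-0.3, 2.13], [-1.5, 1.42], [0.17, 2.43], [-1.26, 4.41], [0.16, 1.93], [-2.52, 2.52]. Speed limits (rad/s): [1.89, 1.89, 2.39, 2.39, 3.01, 3.01, 3.01].

### API

Orientations are given as a rotation vector (axis times angle).
In Python, from bench import r gives the robot as it stands.
- The arm moves only by the tool move_arm, never from a script. Its argument "deltas" is a list that holds one entry, the list of rows, each a list of 7 numbers: the closure in counts, from 0 (fully open) to 255 (shut), then the shift along the tool's x, y, z each as a share of 200 mm, from -1 to 1, then the turn, a rotation vector about the tool's x, y, z each as a share of 180 degrees, from -1 to 1. In form: [[[jaw, x, y, z, wx, wy, wz], ...]]. A call has 1 to 12 rows; each row shifts and turns the commanded pose from where the row before left it, along the tool's axes as they then stand; what a row does not reach is not made up. A row lasts 1/10 s, in which the tool goes at most 50 mm and 8.59 degrees, less where a joint would pass 70% of its speed; a pose out of reach is approached as far as the arm can. A call with a number of a shift or a turn outside -1 to 1 is refused whole. A call with a gripper value outside its range is refused whole. The fingers move at their own pace and stop on an object; "grip_force" is the grip in N (left out, the last holds). Time passes only in rows, so rows that do not move let the fingers close. It gives the time, the measured TCP pose, the force and the opening at its end, in the units of the state.
- r.read_state(): the state, without advancing time (a new reading comes with each control period).
- r.get_image(name): name is "scene" or "side" or "wrist"; returns (picture, depth): 400x640x3 uint8, blue, green, red; 400x640 float32, mm along the optical axis (not along the pixel's ray), 0 where there is no reading.
- r.camera_info(name): a dict with "fx", "fy", "cx", "cy" (pixels), "position" and "attitude" of the camera in the world. Camera axes: x right, y down, z forward; pixel columns grow to the right and rows downward; lengths in mm; the calibration is good to about 2 mm. A picture is of the moment at which its call begins: read the wrist's pose just before it. camera_info takes no time and is no camera call; for the wrist camera it gives the pose at the moment of the call.
- r.hand_in(): hands the job in, once; it reports no verdict.
Trained networks look in the newest picture that a camera, given by its name, has taken for a name from the list of things; names that differ only in an ending like _2 or _b are one class to them, and where a whole thing is asked for, a point or a joint stands for the part that bears it (a point fixed in the world has none). Each returns a list of dicts, best first, with "score" (0 to 1); they miss things now and then, are a little off and sometimes report something else, mostly with a low value. They report only what shows in the picture. A call takes as long as a camera call. They do not tell look-alikes from the thing itself.
- r.recognise(query, camera): "xyz" ([x, y, z] in mm, in world coordinates, good to about 4 mm: the middle of the surface that is visible of it).
- r.outline_of(query, camera): "mask" (400x640 bool, what is visible of it).
- r.spot_point(query, camera): "xyz" ([x, y, z] in mm, in world coordinates, good to about 4 mm: a listed point, or the origin of a listed thing).
The state is a dict: "clock": time; "q": joint angles; "dq": joint speeds; "joint_torque": joint torques, N m; "eef_pos": TCP position; "orientation": TCP orientation; "force": force on the tool from outside, world axes, zero at the start; "moment": the same for the moment, N m; "gripper_width": finger opening in mm.
Only numpy, scipy, OpenCV 4.12 (cv2) and the standard library are available. Lean on these libraries where they do the work, as an engineer would, in place of code of your own. Each camera call takes 0.05 s, during which the arm holds its last target.

### The job

Each of the yellow and the red parts carton standing on end has a white label on one side: with the fingertips, push each carton over so that it ends lying flat on the table with its label facing straight up for the overhead reader. Push gently near the top so that it tips over where it stands instead of being shoved along; do not grip or lift the cartons. Leave the blue carton standing and everything else where it is.

Things in the scene. Friction and masses are not known exactly. Their poses are not given: they have to be found in the camera images.
- yellow_carton: Yellow carton to tip over, 0.2 to 0.4 kg, standing on end: 50 mm thick (its x), 70 wide (y), 130 tall (z, up). White label with black bars on its +x face; a 17 mm flap of it folds onto the top, seen from above. Origin: centre of underside. Any yaw. Pushed high on the label face it tips over the opposite bottom edge, past balance at 21 degrees; pushed low it slides.
- red_carton: Red carton to tip over, 0.2 to 0.4 kg, standing on end: 46 mm thick (its x), 80 wide (y), 120 tall (z, up). White label with black bars on its +x face; a 17 mm flap of it folds onto the top, seen from above. Origin: centre of underside. Any yaw. Pushed high on the label face it tips over the opposite bottom edge, past balance at 21 degrees; pushed low it slides.
- blue_carton: A blue parts carton that stays standing; 55 x 65 mm, 120 mm tall, origin at the centre of its underside, z up. It stands at the far side, between the other two cartons.
- red_cap: Red distributor cap, round, 64 mm across, 64 mm tall with its towers, loose; leave alone. Origin at the centre of its underside.
- relay: Relay, a small silver can on a black foot, 30 x 30 mm, 42 mm tall, loose, at the far side left of the blue carton; leave alone. Origin at the centre of its underside.
- pot: Small open green plastic pot, 52 mm across, 45 mm tall, loose; leave alone. Origin at the centre of its underside.
- yellow_carton_mid (a point): The centre of the yellow carton, 65 mm above its underside; 25 mm above the table when the carton lies flat on the face opposite its label.
- red_carton_mid (a point): The centre of the red carton, 60 mm above its underside; 23 mm above the table when the carton lies flat on the face opposite its label.
Things that resemble listed ones, but are neither listed nor needed, are in the scene too. Leave any green or turquoise look-alike of the yellow_carton alone.

How it is judged (in metres and radians):
At the end, for the whole second after the job is handed in: Yellow and red carton lie flat and at rest, label up within 0.12 rad, centre under 32 mm high, underside centre within 90 mm of its start (tipping alone takes 35); the blue carton stands (0.1 rad); it and the red cap, pot and relay are within 20 mm of their starts (angle between each of yellow_carton, red_carton's own x axis and vertical below 0.12 rad and height (world z) of each of yellow_carton_mid, red_carton_mid below 0.032 m and distance of each of yellow_carton, red_carton from where it was at the start of the episode below 0.09 m and linear speed of each of yellow_carton, red_carton below 0.02 m/s and angular speed of each of yellow_carton, red_carton below 0.1 rad/s and angle between blue_carton's own z axis and vertical below 0.1 rad and distance of each of blue_carton, red_cap, pot, relay from where it was at the start of the episode below 0.02 m); the robot touches nothing.
It fails at once if a carton is lifted: its centre or its underside's centre rises higher than tipping over takes it ((height (world z) of yellow_carton_mid above 0.08 m or height (world z) of yellow_carton above 0.04 m) or (height (world z) of red_carton_mid above 0.08 m or height (world z) of red_carton above 0.04 m)).
It fails at once if a carton is gripped: the fingers press on it with over 25 N while it is being tilted ((contact force between the fingers and yellow_carton above 25 N and angle between yellow_carton's own z axis and vertical between 0.25 and 1.3 rad) or (contact force between the fingers and red_carton above 25 N and angle between red_carton's own z axis and vertical between 0.25 and 1.3 rad)).
It fails at once if a carton is struck with more than 80 N (contact force between the fingers and yellow_carton above 80 N or contact force between the fingers and red_carton above 80 N).
It fails at once if the blue carton is tipped, or it or another loose thing is shifted by more than 20 mm (angle between blue_carton's own z axis and vertical above 0.2 rad or distance of any of blue_carton, red_cap, pot, relay from where it was at the start of the episode above 0.02 m).
It also fails if it takes over 45 s, if anything falls off the work surface, if the arm or the gripper's body presses on something with over 40 N, if the wrist force passes 120 N, or if a joint passes its speed limit or range.

## Working session

There is one attempt and no reset: what is moved stays moved. The work goes in short steps, Python scripts to look and compute and a tool call to move; the robot and the scene stay as the last step left them, time stands still between calls to the robot, and variables do not carry over. Pictures are saved under pics/ and viewed, and the job is handed in when it is done.

Besides the shell and the picture viewer there is one more tool, called after "Emit:" as name(argument=value, ...) on one line, values as JSON. move_arm: Moves the arm, as the interface text tells. Shift numbers are shares of 200 mm and turn numbers shares of 180 degrees, none past 1 either way. Its arguments: {"type":"object","properties":{"deltas":{"type":"array"},"grip_force":{"type":"number"}},"required":["deltas"]}

```bash
mkdir -p pics; ls; python3 - <<'E'
from bench import r
import cv2
s=r.read_state();print(s)
for n in ["scene","side"]:
    p,d=r.get_image(n);cv2.imwrite(f"pics/{n}0.png",p);print(n,r.camera_info(n))
E
```

```text
pics
{'clock': 0.0, 'q': array([-1.40520153,  0.52201834, -0.03631585,  1.60001043,  0.02121289,
        1.02107092, -0.11278645]), 'dq': array([-7.17525802e-05,  1.37619911e-04, -6.56456500e-04,  9.13022801e-04,
        5.21992494e-04, -3.91535568e-04, -4.26728498e-04]), 'joint_torque': array([-9.95120390e-04, -9.27110624e+01,  1.97940677e+00, -3.69931626e+01,
        1.77298504e-02,  8.27784272e-03,  4.43123554e-05]), 'eef_pos': array([145.97774975, 607.37151891, 230.72229278]), 'orientation': array([-3.69523288e-01, -3.11974781e+00,  1.76105548e-03]), 'force': array([ 0.37016767, -0.54120106,  0.82599389]), 'moment': array([-0.02630497,  0.00069407,  0.00724044]), 'gripper_width': 85.32520798567651}
scene {'fx': 409.3400631199189, 'fy': 409.3400631199189, 'cx': 320.2151826471113, 'cy': 192.92413388042854, 'position': array([ 973.22449123,  493.3404925 , 1008.48301399]), 'attitude': array([-0.82108305, -2.74321267,  0.8286232 ])}
side {'fx': 371.9535095696091, 'fy': 371.9535095696091, 'cx': 323.7484586154928, 'cy': 201.11613247284308, 'position': array([207.09967272, 507.69236366, 787.27761   ]), 'attitude': array([-0.9718333 ,  2.52632982, -0.99155168])}
```

View pics/scene0.png

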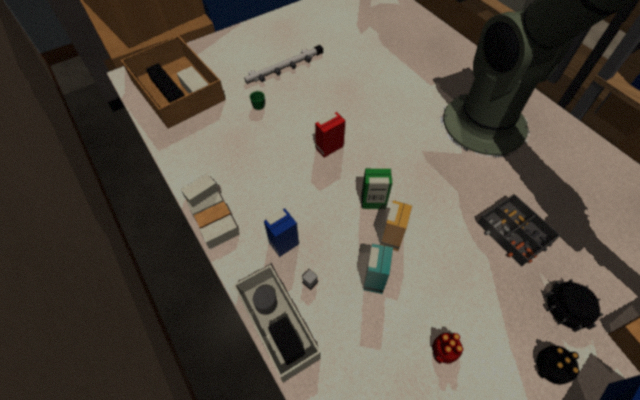

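View pics/side0.png

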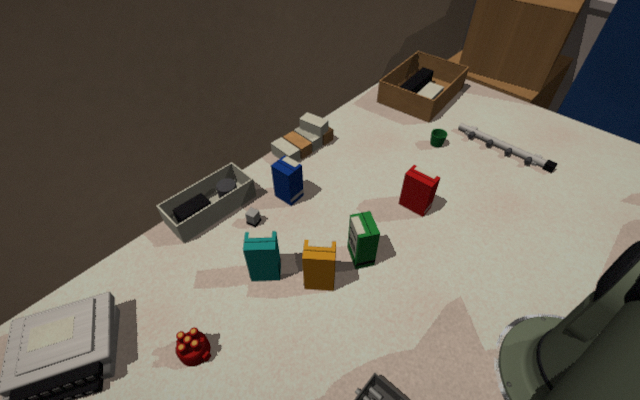

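```bash
cat > h.py <<'E'
from bench import r
import cv2,numpy as np
from scipy.spatial.transform import Rotation as R
def cloud(n,p,d):
    c=r.camera_info(n);v,u=np.mgrid[0:400,0:640]
    P=np.stack([(u-c['cx'])/c['fx']*d,(v-c['cy'])/c['fy']*d,d],-1)
    return P@R.from_rotvec(c['attitude']).as_matrix().T+c['position']
E
python3 - <<'E'
from h import *
out={}
for n in ["scene","side"]:
    p,d=r.get_image(n);W=cloud(n,p,d);np.savez(f"{n}.npz",p=p,d=d,W=W)
    for q in ["yellow_carton","red_carton","blue_carton","red_cap","relay","pot"]:
        print(n,q,[(x['xyz'].round() if hasattr(x['xyz'],'round') else x['xyz'],round(x['score'],2)) for x in r.spot_point(q,n)][:4])
p=np.load("scene.npz")["p"]; cv2.imwrite("pics/sc1.png",cv2.resize(p[100:300,260:430],None,fx=3,fy=3,interpolation=cv2.INTER_CUBIC))
p=np.load("side.npz")["p"]; cv2.imwrite("pics/si1.png",cv2.resize(p[140:310,230:450],None,fx=3.5,fy=3.5,interpolation=cv2.INTER_CUBIC))
E
```

```text
scene yellow_carton [([642.1, 236.8, -1.9], 0.96), ([527.3, 164.4, -1.8], 0.88), ([496.6, 39.0, -2.6], 0.63), ([603.6, 461.4, -1.3], 0.48)]
scene red_carton [([489.9, -198.3, -2.7], 0.96)]
scene blue_carton [([783.3, 14.0, 3.6], 0.81), ([492.1, -193.9, 62.3], 0.37)]
scene red_cap [([602.7, 463.8, 0.6], 0.58)]
scene relay [([784.7, 151.1, -0.6], 0.58)]
scene pot [([590.7, -488.0, 3.9], 0.47)]
side yellow_carton [([525.8, 166.8, -1.8], 0.98), ([639.0, 237.6, 2.7], 0.88), ([500.6, 40.6, -0.2], 0.78), ([610.3, 466.1, 1.4], 0.51)]
side red_carton [([485.1, -199.7, -1.4], 0.75)]
side blue_carton [([783.6, 14.2, 1.4], 0.87)]
side red_cap [([608.4, 465.7, -1.2], 0.65)]
side relay [([779.4, 147.7, -3.0], 0.55)]
side pot [([588.4, -484.3, -3.5], 0.48)]
```

View pics/sc1.png

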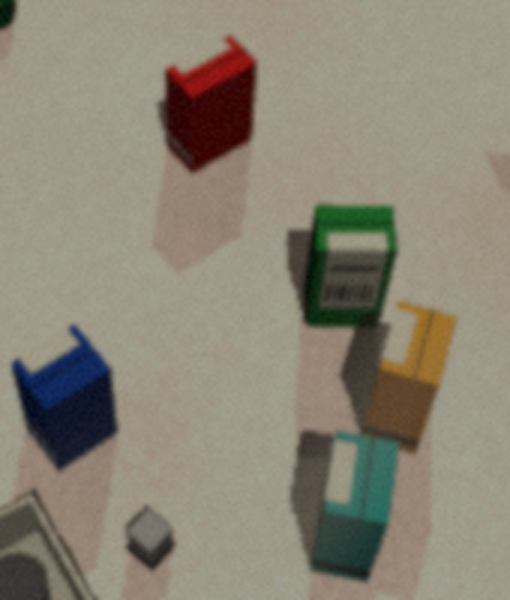

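View pics/si1.png

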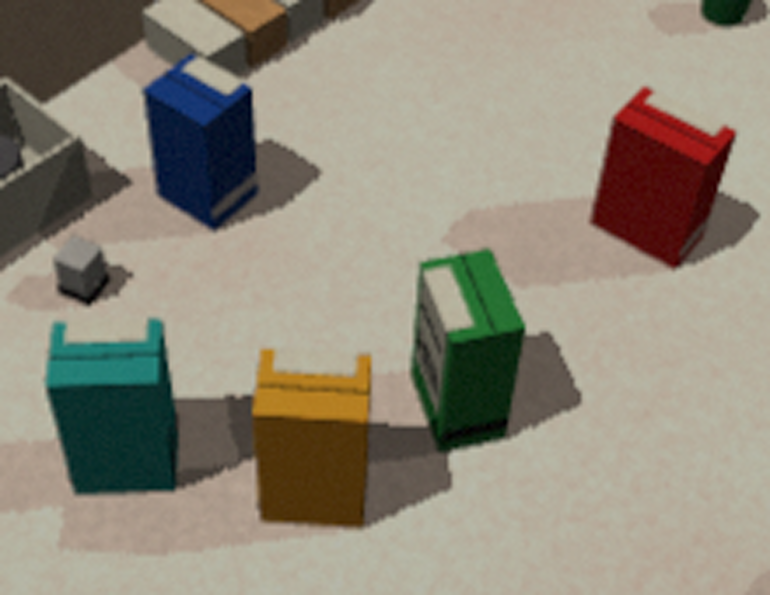

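```bash
python3 - <<'E'
from h import *
D={n:np.load(n+".npz") for n in("scene","side")}
for name,c,h in [("yellow",(527,165),130),("red",(488,-199),120),("green",(498,40),130),("turq",(641,237),130),("blue",(783,14),120)]:
    A=[];B=[]
    for n in D:
        W=D[n]["W"];p=D[n]["p"]
        m=(np.hypot(W[...,0]-c[0],W[...,1]-c[1])<65)&(abs(W[...,2]-h)<5)
        w=W[m];k=p[m];A.append(w);B.append(k)
        rc=cv2.minAreaRect(w[:,:2].astype(np.float32))
        sat=k.max(1).astype(int)-k.min(1); white=(sat<60)&(k.mean(1)>90)
        print(name,n,len(w),np.round(rc[0]),np.round(rc[1]),round(rc[2],1),"z",w[:,2].mean().round(1),"mean",w[:,:2].mean(0).round(),"white",white.sum(),w[white][:,:2].mean(0).round())
E
```

```text
yellow scene 506 [527. 163.] [72. 51.] 37.9 z 130.6 mean [528. 165.] white 139 [535. 151.]
yellow side 652 [526. 166.] [70. 52.] 36.8 z 129.0 mean [525. 167.] white 147 [536. 153.]
red scene 348 [ 492. -198.] [82. 48.] 3.0 z 120.5 mean [ 493. -196.] white 91 [ 491. -212.]
red side 401 [ 489. -194.] [80. 49.] 3.0 z 119.1 mean [ 488. -193.] white 85 [ 490. -210.]
green scene 430 [498.  42.] [53. 70.] 56.2 z 130.6 mean [500.  43.] white 173 [502.  51.]
green side 550 [497.  45.] [51. 72.] 56.5 z 129.0 mean [495.  46.] white 189 [507.  55.]
turq scene 620 [641. 233.] [72. 51.] 44.6 z 130.7 mean [642. 234.] white 283 [646. 225.]
turq side 621 [639. 236.] [70. 52.] 43.6 z 128.8 mean [638. 237.] white 178 [652. 227.]
blue scene 534 [784.  14.] [65. 58.] 3.7 z 121.1 mean [785.  16.] white 171 [782.  -1.]
blue side 363 [783.  17.] [67. 58.] 2.8 z 118.6 mean [781.  18.] white 97 [787.   0.]
```

```bash
python3 - <<'E'
from h import *
s=r.read_state();M=R.from_rotvec(s['orientation']).as_matrix();print(M.round(3),s['clock'])
print(np.degrees(np.arctan2(M[1,0],M[0,0])),s['eef_pos'])
for n in("scene","side"):
    W=np.load(n+".npz")["W"]
    m=(np.abs(W[...,0]-420)<250)&(W[...,1]>-400)&(W[...,1]<650)&(W[...,2]>135)&(W[...,2]<600)&(np.hypot(W[...,0],W[...,1])>250)
    print(n,m.sum(), W[m].min(0) if m.any() else 0, W[m].max(0) if m.any() else 0)
E
```

```text
[[-0.972  0.234 -0.   ]
 [ 0.234  0.972  0.   ]
 [ 0.     0.    -1.   ]] 0.8
166.48554147719372 [146.03471106 607.71611443 231.32373199]
scene 5 [488.13643793  22.32779125 135.2217032 ] [648.26434087 206.55782127 135.78330372]
side 0 0 0
```

Emit:
move_arm(deltas=[[[170,-0.17,-0.124,0,0,0,0],[170,-0.17,-0.124,0,0,0,0],[170,-0.17,-0.124,0,0,0,0],[170,-0.17,-0.124,0,0,0,0],[170,-0.17,-0.124,0,0,0,0],[170,-0.17,-0.124,0,0,0,0],[170,-0.17,-0.124,0,0,0,0],[170,-0.17,-0.124,0,0,0,0],[170,-0.17,-0.124,0,0,0,0],[170,-0.17,-0.124,0,0,0,0],[170,-0.17,-0.124,0,0,0,0],[170,-0.17,-0.124,0,0,0,0]]])

```text
clock: 2.0
eef_pos: [474.2, 221.6, 231.5]
orientation: [0.369, 3.119, 0.001]
force: [0.8, 0.6, -0.0]
gripper_width: 28.6
```

Emit:
move_arm(deltas=[[[170,-0.17,-0.124,0,0,0,0],[170,-0.17,-0.124,0,0,0,0],[170,-0.17,-0.124,0,0,0,0],[170,-0.05,-0.04,0,0,0,0],[170,0,0,0,0,0,0.0434],[170,0,0,0,0,0,0.0434],[170,0,0,0,0,0,0.0434],[170,0,0,0,0,0,0.0434],[170,0,0,0,0,0,0.0434],[170,0,0,0,0,0,0],[170,0,0,0,0,0,0]]])

```text
clock: 3.1
eef_pos: [562.7, 117.2, 231.3]
orientation: [-1.384, -2.82, 0.0]
force: [0.6, 0.3, -1.0]
gripper_width: 28.4
```

```bash
cat > st.py <<'E'
from h import *
s=r.read_state();M=R.from_rotvec(s['orientation']).as_matrix()
print("t",s['clock'],"eef",s['eef_pos'].round(1),"F",s['force'].round(1),"w",round(s['gripper_width'],1),"head",np.degrees(np.arctan2(M[1,0],M[0,0])).round(2),"zaxis",M[:,2].round(3),"q",s['q'].round(2))
e=s['eef_pos'][:2]
for nm,c,a in (("Y",(526.5,164.5),-52.6),("R",(490,-196.5),-87)):
    a=np.radians(a);n=np.array([np.cos(a),np.sin(a)]);w=np.array([-n[1],n[0]])
    print(nm,"n",((e-c)@n).round(1),"w",((e-c)@w).round(1))
E
python3 st.py
```

```text
t 3.1 eef [562.7 117.2 231.3] F [ 0.6  0.3 -1. ] w 28.4 head 127.7 zaxis [-0. -0. -1.] q [-0.52  0.46  0.3   1.75 -0.16  0.96  0.5 ]
Y n 59.5 w -0.0
R n -309.5 w 89.0
```

Emit:
move_arm(deltas=[[[170,0,0,0.147,0,0,0],[170,0,0,0.147,0,0,0],[170,0,0,0.147,0,0,0],[170,0,0,0.147,0,0,0],[170,0,0,0,0,0,0]]])

```text
clock: 3.6
eef_pos: [561.0, 116.5, 110.8]
orientation: [-1.385, -2.816, 0.005]
force: [-1.2, -0.7, -0.1]
gripper_width: 28.6
```

```bash
python3 st.py; python3 - <<'E'
from h import *
a,_=r.get_image("scene");b,_=r.get_image("side")
cv2.imwrite("pics/pre.png",np.hstack([cv2.resize(a[80:330,250:500],(400,400)),cv2.resize(b[80:330,200:450],(400,400))]))
E
```

```text
t 3.6 eef [561.  116.5 110.8] F [-1.2 -0.7 -0.1] w 28.6 head 127.63 zaxis [-0.005 -0.001 -1.   ] q [-0.48  0.61  0.24  1.85 -0.21  0.71  0.54]
Y n 59.1 w -1.8
R n -308.8 w 87.3
```

View pics/pre.png

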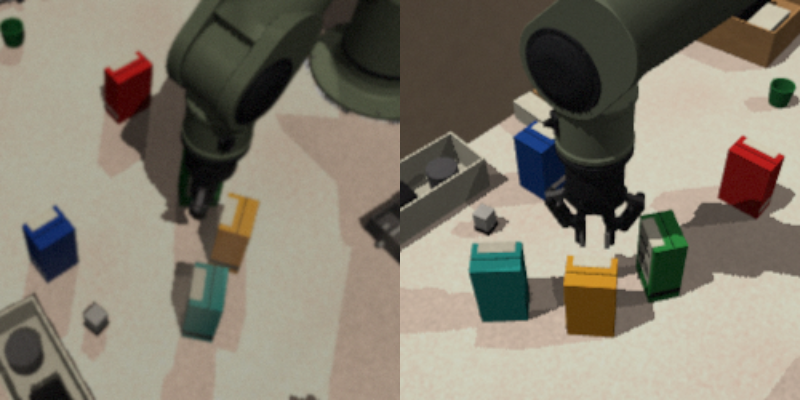

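The pre-contact view shows the fingers on the label side of the yellow carton (scene ≈(200,205), side ≈(595,235)), clear of green and turquoise. Start the slow push.

Emit:
move_arm(deltas=[[[170,0.03,0,0,0,0,0],[170,0.03,0,0,0,0,0],[170,0.03,0,0,0,0,0],[170,0.025,0,0,0,0,0],[170,0.02,0,0,0,0,0],[170,0.02,0,0,0,0,0],[170,0.02,0,0,0,0,0],[170,0.02,0,0,0,0,0],[170,0.02,0,0,0,0,0]]])

```text
clock: 4.6
eef_pos: [536.5, 151.0, 113.7]
orientation: [-1.391, -2.817, 0.0]
force: [0.5, -0.4, 1.3]
gripper_width: 28.8
```

```bash
python3 st.py; python3 - <<'E'
from h import *
a,_=r.get_image("scene");b,_=r.get_image("side")
cv2.imwrite("pics/p1.png",np.hstack([cv2.resize(a[80:330,250:500],(400,400)),cv2.resize(b[130:330,250:450],(400,400))]))
E
```

```text
t 4.6 eef [536.5 151.  113.7] F [ 0.5 -0.4  1.3] w 28.8 head 127.42 zaxis [-0. -0. -1.] q [-0.56  0.59  0.25  1.89 -0.22  0.69  0.47]
Y n 16.8 w -0.2
R n -344.6 w 64.7
```

View pics/p1.png

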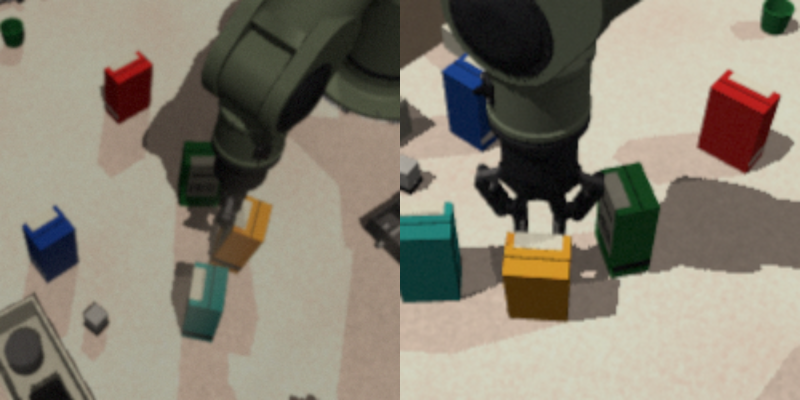

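It is tipping in place; continue.

Emit:
move_arm(deltas=[[[170,0.02,0,0,0,0,0],[170,0.02,0,0,0,0,0],[170,0.02,0,0,0,0,0],[170,0.02,0,0,0,0,0],[170,0.02,0,0,0,0,0],[170,0.02,0,0,0,0,0],[170,0.02,0,0,0,0,0],[170,0.02,0,0,0,0,0],[170,0.02,0,0,0,0,0],[170,0.02,0,0,0,0,0]]])

```text
clock: 5.7
eef_pos: [512.2, 182.9, 113.7]
orientation: [-1.391, -2.817, 0.0]
force: [-0.1, -1.0, 0.1]
gripper_width: 28.8
```

```bash
python3 st.py; python3 - <<'E'
from h import *
a,_=r.get_image("scene");b,_=r.get_image("side")
cv2.imwrite("pics/p2.png",np.hstack([cv2.resize(a[80:330,250:500],(400,400)),cv2.resize(b[130:330,250:450],(400,400))]))
E
```

```text
t 5.7 eef [512.2 182.9 113.7] F [-0.1 -1.   0.1] w 28.8 head 127.42 zaxis [-0. -0. -1.] q [-0.63  0.57  0.25  1.93 -0.22  0.67  0.4 ]
Y n -23.3 w -0.2
R n -377.7 w 42.0
```

View pics/p2.png

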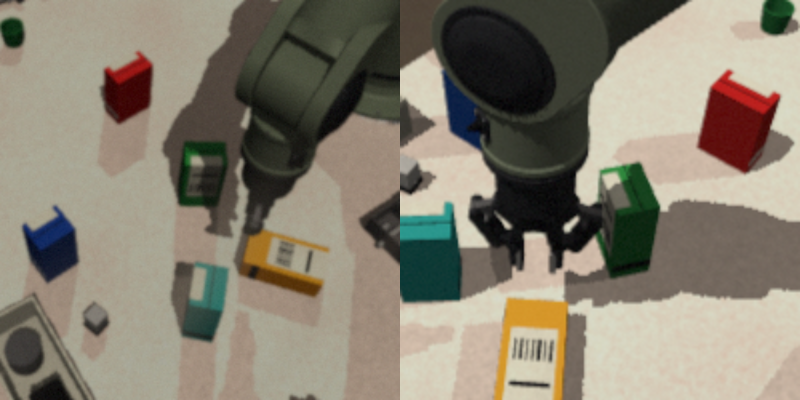

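Emit:
move_arm(deltas=[[[170,0,0,-0.195,0,0,0],[170,0,0,-0.195,0,0,0],[170,0,0,-0.195,0,0,0],[170,0,0,0,0,0,0.0382],[170,0,0,0,0,0,0.0382],[170,0,0,0,0,0,0.0382],[170,0,0,0,0,0,0.0382],[170,0,0,0,0,0,0.0382],[170,0,0,0,0,0,0]]])

```text
clock: 6.7
eef_pos: [512.4, 182.6, 230.7]
orientation: [2.164, 2.277, -0.0]
force: [0.1, 1.1, 0.7]
gripper_width: 28.6
```

Emit:
move_arm(deltas=[[[170,-0.199,-0.0191,0,0,0,0],[170,-0.199,-0.0191,0,0,0,0],[170,-0.199,-0.0191,0,0,0,0],[170,-0.199,-0.0191,0,0,0,0],[170,-0.199,-0.0191,0,0,0,0],[170,-0.199,-0.0191,0,0,0,0],[170,-0.199,-0.0191,0,0,0,0],[170,-0.199,-0.0191,0,0,0,0],[170,-0.199,-0.0191,0,0,0,0],[170,-0.199,-0.0191,0,0,0,0],[170,-0.199,-0.0191,0,0,0,0],[170,0,0,0,0,0,0]]])

```text
clock: 7.9
eef_pos: [492.2, -262.3, 230.9]
orientation: [2.163, 2.276, -0.003]
force: [0.6, 0.8, 0.3]
gripper_width: 28.1
```

```bash
python3 st.py
```

```text
t 7.9 eef [ 492.2 -262.3  230.9] F [0.6 0.8 0.3] w 28.1 head 92.93 zaxis [-0.    -0.002 -1.   ] q [-0.    0.46  0.53  1.8  -0.28  0.95  0.7 ]
Y n 318.2 w -286.5
R n 65.8 w -1.3
```

Emit:
move_arm(deltas=[[[170,0,0,0.158,0,0,0],[170,0,0,0.158,0,0,0],[170,0,0,0.158,0,0,0],[170,0,0,0.158,0,0,0],[170,0,0,0,0,0,0],[170,0,0,0,0,0,0]]])

```text
clock: 8.5
eef_pos: [493.7, -257.0, 104.9]
orientation: [-2.159, -2.281, 0.0]
force: [0.3, 0.8, -0.3]
gripper_width: 28.6
```

```bash
python3 st.py; python3 - <<'E'
from h import *
a,_=r.get_image("scene");b,_=r.get_image("side")
cv2.imwrite("pics/r0.png",np.hstack([cv2.resize(a[50:300,250:500],(400,400)),cv2.resize(b[100:330,270:500],(400,400))]))
E
```

```text
t 8.5 eef [ 493.7 -257.   104.9] F [ 0.3  0.8 -0.3] w 28.6 head 93.14 zaxis [-0.  0. -1.] q [ 0.07  0.63  0.43  1.9  -0.39  0.69  0.79]
Y n 314.9 w -282.1
R n 60.6 w 0.5
```

View pics/r0.png

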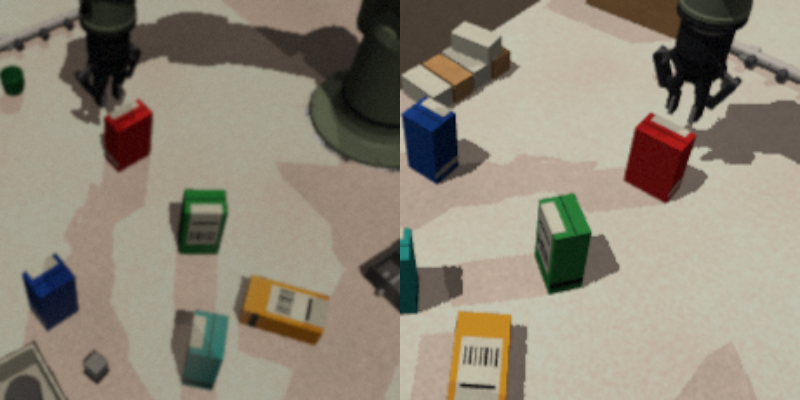

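The fingers stand behind the red carton's label face (scene ≈(100,100), side ≈(680,110)); yellow lies label up. Pushing red the same way.

Emit:
move_arm(deltas=[[[170,0.03,0,0,0,0,0],[170,0.03,0,0,0,0,0],[170,0.03,0,0,0,0,0],[170,0.025,0,0,0,0,0],[170,0.02,0,0,0,0,0],[170,0.02,0,0,0,0,0],[170,0.02,0,0,0,0,0],[170,0.02,0,0,0,0,0],[170,0.02,0,0,0,0,0],[170,0.02,0,0,0,0,0]]])

```text
clock: 9.6
eef_pos: [491.2, -209.5, 104.3]
orientation: [-2.162, -2.28, 0.0]
force: [0.3, -0.7, 0.0]
gripper_width: 28.4
```

```bash
python3 st.py; python3 - <<'E'
from h import *
a,_=r.get_image("scene");b,_=r.get_image("side")
cv2.imwrite("pics/r1.png",np.hstack([cv2.resize(a[50:300,250:500],(400,400)),cv2.resize(b[100:330,270:500],(400,400))]))
E
```

```text
t 9.6 eef [ 491.2 -209.5  104.3] F [ 0.3 -0.7  0. ] w 28.4 head 93.05 zaxis [-0.  0. -1.] q [-0.02  0.6   0.43  1.96 -0.4   0.66  0.72]
Y n 275.7 w -255.2
R n 13.1 w 0.5
```

View pics/r1.png

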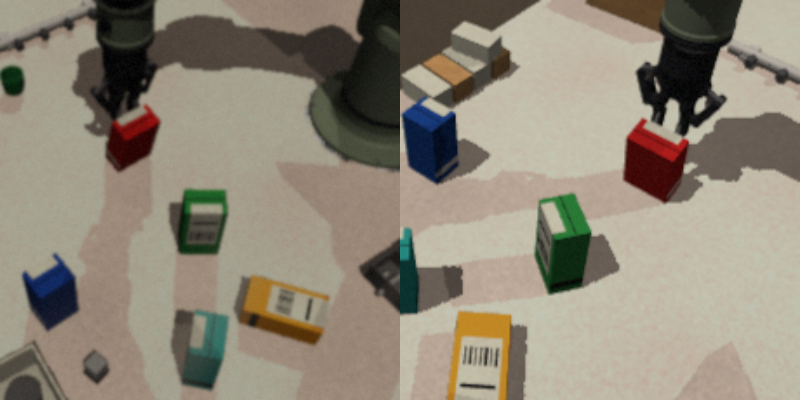

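Tilting with its base in place. Continue, then withdraw upward and away.

Emit:
move_arm(deltas=[[[170,0.02,0,0,0,0,0],[170,0.02,0,0,0,0,0],[170,0.02,0,0,0,0,0],[170,0.02,0,0,0,0,0],[170,0.02,0,0,0,0,0],[170,0.02,0,0,0,0,0],[170,0.02,0,0,0,0,0],[170,0.02,0,0,0,0,0],[170,0.02,0,0,0,0,0],[170,0,0,0,0,0,0]]])

```text
clock: 10.7
eef_pos: [489.3, -173.3, 104.3]
orientation: [-2.161, -2.28, -0.0]
force: [0.4, -0.6, -0.2]
gripper_width: 28.5
```

Emit:
move_arm(deltas=[[[170,0,0,-0.15,0,0,0],[170,0,0,-0.2,0,0,0],[170,0,0,-0.2,0,0,0],[170,-0.15,0,0,0,0,0],[170,-0.15,0,0,0,0,0],[170,-0.15,0,0,0,0,0],[170,0,0,0,0,0,0],[170,0,0,0,0,0,0],[170,0,0,0,0,0,0]]])

```text
clock: 11.6
eef_pos: [494.1, -263.0, 214.2]
orientation: [-2.16, -2.28, -0.0]
force: [0.7, 0.8, -0.1]
gripper_width: 28.9
```

```bash
python3 st.py; python3 - <<'E'
from h import *
I=[]
for n in("scene","side"):
    p,d=r.get_image(n);W=cloud(n,p,d);I.append(p)
    for q in ["yellow_carton","yellow_carton_mid","red_carton","red_carton_mid","blue_carton","red_cap","relay","pot"]:
        print(n,q,[(x['xyz'],round(x['score'],2)) for x in r.spot_point(q,n)][:4])
    for c,nm in (((465,250),"Y"),((497,-100),"R")):
        hs=cv2.cvtColor(p,cv2.COLOR_BGR2HSV)
        m=(np.hypot(W[...,0]-c[0],W[...,1]-c[1])<90)&(W[...,2]>38)&(W[...,2]<65)
        w=W[m];A=np.c_[w[:,:2],np.ones(len(w))];f=np.linalg.lstsq(A,w[:,2],rcond=None)[0]
        rc=cv2.minAreaRect(w[:,:2].astype(np.float32))
        print(nm,len(w),"slopes",f[:2].round(3),"z",w[:,2].mean().round(1),np.round(rc[0]),np.round(rc[1]),round(rc[2]))
a,b=I
cv2.imwrite("pics/end.png",np.hstack([cv2.resize(a[50:300,250:500],(400,400)),cv2.resize(b[100:330,270:500],(400,400))]))
E
```

```text
t 11.6 eef [ 494.1 -263.   214.2] F [ 0.7  0.8 -0.1] w 28.9 head 93.09 zaxis [-0.  0. -1.] q [-0.    0.49  0.55  1.81 -0.31  0.92  0.73]
Y n 319.9 w -285.4
R n 66.6 w 0.6
scene yellow_carton [([638.4, 235.4, 1.5], 0.89), ([510.2, 186.1, 24.8], 0.58)]
scene yellow_carton_mid [([639.0, 229.6, 65.0], 0.81), ([497.7, 47.3, 66.9], 0.77), ([470.4, 234.2, 26.2], 0.62)]
scene red_carton [([489.1, -174.4, 18.7], 0.55)]
scene red_carton_mid [([486.9, -111.7, 25.9], 0.66)]
scene blue_carton [([783.6, 13.0, 0.1], 0.94)]
scene red_cap [([603.7, 462.7, -0.5], 0.9)]
scene relay [([784.7, 147.1, -1.2], 0.75), ([605.9, 461.9, 0.3], 0.52)]
scene pot [([590.8, -488.6, 2.4], 0.56)]
Y 1312 slopes [-0.029 -0.019] z 50.2 [471. 236.] [ 73. 131.] 38
R 897 slopes [-0.012  0.001] z 46.8 [ 487. -113.] [ 81. 126.] 3
side yellow_carton [([639.9, 239.0, 0.2], 0.73), ([493.9, 41.7, 0.4], 0.65), ([512.6, 188.3, 25.5], 0.55)]
side yellow_carton_mid [([469.3, 233.1, 25.2], 0.78), ([637.4, 236.4, 63.5], 0.77), ([612.4, 466.0, 0.7], 0.71), ([498.7, 41.2, 65.2], 0.59)]
side red_carton [([488.0, -173.2, 23.7], 0.91)]
side red_carton_mid [([483.2, -113.8, 24.8], 0.89)]
side blue_carton [([481.3, -112.1, 26.2], 0.72), ([780.4, 15.0, 1.3], 0.59)]
side red_cap [([608.3, 465.9, -1.8], 0.61)]
side relay [([588.2, -490.1, 1.5], 0.66), ([784.4, 148.9, -2.3], 0.5), ([510.5, 187.6, 23.9], 0.36)]
side pot [([587.3, -484.5, 1.1], 0.51)]
Y 1909 slopes [ 0.002 -0.004] z 48.9 [470. 238.] [ 71. 132.] 38
R 1095 slopes [ 0.004 -0.002] z 45.1 [ 486. -110.] [ 82. 123.] 3
```

View pics/end.png

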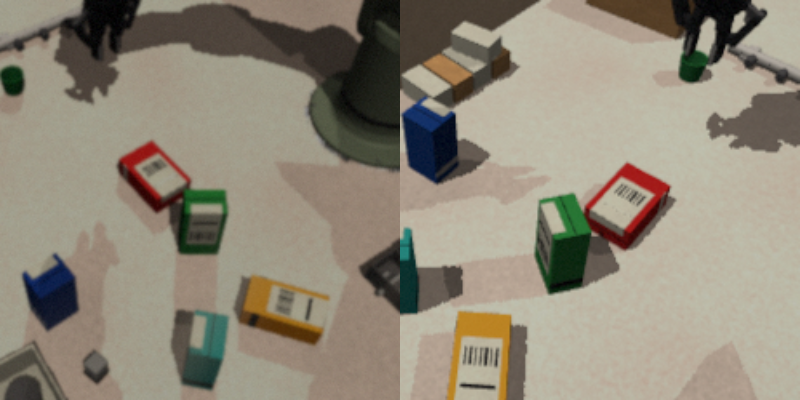

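Both cartons lie flat with the label up, about 35 mm (yellow) and 33 mm (red) from their starting points. The gripper is clear, so I'm handing in.

```bash
python3 - <<'E'
from bench import r
print(r.hand_in())
E
```

```text
the job is handed in; nothing more can be done
None
```

I tipped the yellow and red cartons over with the fingertips, pushing slowly near the top of each label face. I then raised the arm clear and handed in at about 12.5 s.

**Cartons:** In the last pictures and depth data, both lie flat with the label up.

| | Tops above the table | Slope of top, side / scene camera | Centre height | Movement of underside centre |
|---|---|---|---|---|
| Yellow | 49–50 mm | under 0.01 / 0.035 rad | about 25–26 mm | about 26–28 mm |
| Red | 45–47 mm | under 0.01 / 0.012 rad | about 25–26 mm | about 23–25 mm |

- The movement comes from the networks' own readings. Before handing in I said about 35 and 33 mm, which was a rough figure and too high. Either way it is well under the 90 mm limit.
- The wrist force read about 1 N at each stop during the pushes.

**Everything else:** The blue carton still stands. The blue carton, red cap, relay and pot all read within about 5 mm of their first positions, which is the networks' accuracy. The green and turquoise cartons look unmoved.

**Disagreements:**
- The networks often labelled the green and turquoise cartons as yellow, as expected.
- They sometimes mixed up other things at lower scores, such as calling the red carton blue or the pot a relay. I set these aside after checking the pictures.

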